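# Round pen cup from its peg to the bench scale

### The job

Lift the empty round cup up and off its peg on the wooden peg beam and stand it upright on the round steel pan of the scale, with its base wholly on the pan, so that it can be tared. Set it down, do not drop it, and leave the square cup and the flat memo pocket hanging where they are.

Things in the scene. Friction and masses are not known exactly. Their poses are not given: they have to be found in the camera images.
- round_cup: White round cup, 60 mm outside, 95 tall, wall 3, 110-220 g. Origin: underside centre, 52 mm above the desk at start, leaning 2 deg; z up, x away from the beam, y along it. A flat wire eye at its back (hole 17 mm, its centre 47 mm to -x, wire 6 mm, 70 mm up) hangs over an upright peg 8 mm thick that ends level with the rim; 30 mm straight up frees it. Hangs on any of three pegs 130 mm apart.
- square_cup: White square cup, 58 by 58 mm, 95 tall, same eye, hung alike on another peg; leave it. Origin and axes as the round cup. The beam: a wooden bar 400 mm long, 46 deep, its top 120 mm above the desk, on two steel feet; it stands on the robot's side of the cups, whose backs touch its face. Pegs rise 28 mm from its top.
- memo_pocket: White flat pocket, 66 mm wide (y), 26 deep (x), 95 tall, same eye, hung alike on the remaining peg; leave it. Origin: in the plane of its underside, 47 mm to +x of the eye's centre; the pocket's middle is 16 mm to -x of the origin. Axes as the round cup.
- pan (a point): Centre of the top of the scale's round flat steel pan, 140 mm in diameter, 44 mm above the desk, z up; the pan is fixed and does not sink. The scale's grey plastic body (225 by 165 mm, top 34 mm above the desk) lies under it; its display side points to the point's -x.
There are look-alikes about, which are no part of the job. Leave any pink, red or turquoise look-alike of the round_cup alone.

How it is judged:
On the way, in this order (a step that is already met when the one before it is completed fails the run):
1. the round cup is held by the fingers and lifted off its peg (at least 20 mm up) (height (world z) of round_cup above 0.074 m and contact force between the fingers and round_cup above 1 N), for 0.1 s.
2. the round cup, still held, stands on or within 15 mm of the pan's top, over the pan (z of round_cup in the frame of pan below 0.015 m and horizontal distance between round_cup and pan below 0.042 m and contact force between the fingers and round_cup above 1 N), for 0.1 s.
At the end, for the whole second after the job is handed in: The round cup stands upright (within about 8 degrees) and at rest on the scale's pan, its axis within 42 mm of the pan's centre so that its base is on the pan; the square cup and the memo pocket hang within 30 mm of where they were (horizontal distance between round_cup and pan below 0.042 m and z of round_cup in the frame of pan between -0.006 and 0.006 m and angle between round_cup's own z axis and vertical below 0.15 rad and linear speed of round_cup below 0.03 m/s and distance of each of square_cup, memo_pocket from where it was at the start of the episode below 0.03 m); the robot touches nothing.
It fails at once if the square cup is taken off its place or pushed more than 30 mm (distance of square_cup from where it was at the start of the episode above 0.03 m).
It fails at once if the memo pocket is taken off its place or pushed more than 30 mm (distance of memo_pocket from where it was at the start of the episode above 0.03 m).
It also fails if it takes over 35 s, if anything falls off the work surface, if the arm or the gripper's body presses on something with over 40 N, if the wrist force passes 120 N, or if a joint passes its speed limit or range.

### The arm

A 6-joint arm with a two-finger parallel gripper is mounted at the origin on the work surface. World frame = base frame: x ahead of the robot, y to its left, z up, the work surface at z = 0. Lengths are in m, angles in rad, forces in N, time in s.
With the tool pointing down it reaches from about 0.375 to 0.975 m from the base axis. Payload 3.8 kg.
Tool frame: the origin (TCP) lies between the finger pads; the fingertips stand tcp_to_tips ahead of it and the grasp point (between the pads) lies 11 mm behind it (tcp_to_tips is the distance from the TCP to the fingertips, in m); z points along the fingers, y is the direction in which the jaws open and shut (so a half turn about z gives the same grasp; the last joint's range is limited). The gripper opens to 88 mm and grips with 3 to 60 N. Pads are 18 mm wide; open, the fingers measure 123 mm over their backs; the gripper's body (75 mm by 187 mm) begins 45 mm behind the grasp point.
Start: joints at [1.202, 0.264, 1.604, -0, 1.274, -0.037], TCP at [0.22, 0.638, 0.247] pointing down, gripper open.
Joint ranges: [-2.63, 2.63], [-0.94, 2.18], [0.31, 2.57], [-1.31, 4.45], [0, 2.66], [-2.55, 2.55]. Speed limits (rad/s): [2.57, 2.57, 3.14, 3.14, 3.14, 3.14].

### API

Orientations are given as a unit quaternion [x, y, z, w].
In Python, from bench import * gives the robot as it stands.
- The arm moves only by the tool servo_tool, never from a script. Its argument "targets" is a list of rows, each a list of 7 numbers: the shift along the tool's x, y, z as a fraction of full scale, then the turn, a rotation vector about the tool's x, y, z as a fraction of full scale, then the opening, from 0 (shut) to 1 (fully open). In form: [[x, y, z, rx, ry, rz, claw], ...]. A call has 1 to 12 rows; each row shifts and turns the commanded pose from where the row before left it, along the tool's axes as they then stand; what a row does not reach is not made up. Full scale, the value 1, is 6 cm for a shift and 5 degrees for a turn. A row lasts 1/8 s, in which the tool goes at most 62.5 mm and 10.7 degrees, less where a joint would pass 70% of its speed; a pose out of reach is approached as far as the arm can. A call with a number of a shift or a turn outside -1 to 1 is refused whole. A call with a gripper value outside its range is refused whole. The fingers move at their own pace and stop on an object; "newtons" is the grip in N (left out, the last holds). Time passes only in rows, so rows that do not move let the fingers close. It gives the time, the measured TCP pose, the force and the opening at its end, in the units of the state.
- sense(): the state, without advancing time (a new reading comes with each control period).
- snapshot(name): name is "scene" or "top" or "wrist"; returns a dict with "pixels" (384x512x3 uint8, blue, green, red), "fov_y" (degrees; the focal length in pixels is half the picture's height over the tangent of half this angle, whatever the lens; pixels are square), "cx", "cy" (the principal point, pixels), "view" (4x4, takes a point from world to camera coordinates); the wrist camera has in their place "T_tool_cam" (4x4, takes a point from camera to tool coordinates, whose origin is the TCP and whose axes are the flange's). Camera axes: x right, y up, looking along -z (the intrinsics and any distortion apply to the point x, -y, -z); pixel columns grow to the right and rows downward; lengths in m; the calibration is good to about 2 mm. A picture is of the moment at which its call begins: read the wrist's pose just before it. There is no depth.
- finish_job(): hands the job in, once; it reports no verdict.
Trained networks look in the newest picture that a camera, given by its name, has taken for a name from the list of things; names that differ only in an ending like _2 or _b are one class to them, and where a whole thing is asked for, a point or a joint stands for the part that bears it (a point fixed in the world has none). Each returns a list of dicts, best first, with "score" (0 to 1); they miss things now and then, are a little off and sometimes report something else, mostly with a low value. They report only what shows in the picture. A call takes as long as a camera call. They do not tell look-alikes from the thing itself.
- boxes_of(camera, query): "at" ([x, y, z] in m, in world coordinates, good to about 4 mm: the middle of the surface that is visible of it).
- outline_of(camera, query): "mask" (384x512 bool, what is visible of it).
- pinpoint(camera, query): "at" ([x, y, z] in m, in world coordinates, good to about 4 mm: a listed point, or the origin of a listed thing).
The state is a dict: "time": time; "joint_positions": joint angles; "qd": joint speeds; "tau": joint torques, N m; "eef_pos": TCP position; "eef_rot": TCP orientation; "wrist_force": force on the tool from outside, world axes, zero at the start; "wrist_torque": the same for the moment, N m; "width": finger opening in m.
Only numpy, scipy, OpenCV 4.12 (cv2) and the standard library are available. Lean on these libraries where they do the work, as an engineer would, in place of code of your own. Each camera call takes 0.05 s, during which the arm holds its last target.

## Working session

There is one attempt and no reset: what is moved stays moved. The work goes in short steps, Python scripts to look and compute and a tool call to move; the robot and the scene stay as the last step left them, time stands still between calls to the robot, and variables do not carry over. Pictures are saved under pics/ and viewed, and the job is handed in when it is done.

Besides the shell and the picture viewer there is one more tool, called after "Call:" by a JSON object that holds its "method" and its "body", one argument or row to a line. servo_tool: Moves the arm, as the interface text tells. Its arguments: {"type":"object","properties":{"targets":{"type":"array","items":{"type":"array","items":{"type":"number","minimum":-1,"maximum":1}}},"newtons":{"type":"number"}},"required":["targets"]}

```bash
ls; mkdir -p pics
python3 - <<'E'
from bench import *
import cv2
s=sense(); print({k:s[k] for k in ('time','eef_pos','eef_rot','width')})
import numpy as np
for c in ('scene','top'):
    d=snapshot(c); cv2.imwrite(f'pics/{c}0.png',np.array(d['pixels']))
    print(c,d['fov_y'],d['cx'],d['cy'],np.round(d['view'],3).tolist(),d.keys())
    for q in ('round_cup','square_cup','memo_pocket','pan'):
        print(q,[(np.round(r['at'],3).tolist(),round(r['score'],2)) for r in pinpoint(c,q)])
        if q!='pan': print('  box',[(np.round(r['at'],3).tolist(),round(r['score'],2)) for r in boxes_of(c,q)])
E
```

```text
pics
{'time': 0.0, 'eef_pos': array([0.21965878, 0.63752679, 0.24539418]), 'eef_rot': array([ 1.65131922e-01,  9.86270855e-01, -1.09971171e-03, -1.99415876e-04]), 'width': 0.08815222922265332}
scene 56.73176920804628 256.7249188207315 196.37907464555462 [[0.642, 0.767, 0.011, -0.364], [-0.5, 0.408, 0.764, 0.225], [0.581, -0.496, 0.645, -1.151], [0.0, 0.0, 0.0, 1.0]] dict_keys(['pixels', 'fov_y', 'cx', 'cy', 'view'])
round_cup [([0.633, 0.017, -0.003], 0.96), ([0.509, -0.004, 0.05], 0.85), ([0.678, 0.111, 0.0], 0.79), ([0.59, -0.136, -0.0], 0.62)]
  box [([0.608, -0.142, 0.067], 0.78), ([0.531, -0.014, 0.117], 0.73), ([0.647, 0.007, 0.069], 0.67), ([0.689, 0.097, 0.068], 0.64), ([0.558, 0.111, 0.113], 0.17)]
square_cup [([0.54, 0.122, 0.051], 0.75)]
  box [([0.558, 0.11, 0.111], 0.73)]
memo_pocket [([0.542, 0.122, 0.052], 0.2)]
  box [([0.561, 0.237, 0.111], 0.58)]
pan [([0.527, -0.325, 0.043], 0.71)]
top 46.8834472186955 254.44441189072253 189.1697764859743 [[0.018, -1.0, -0.011, -0.02], [0.996, 0.017, 0.084, -0.584], [-0.083, -0.012, 0.996, -1.021], [0.0, 0.0, 0.0, 1.0]] dict_keys(['pixels', 'fov_y', 'cx', 'cy', 'view'])
round_cup [([0.629, 0.016, -0.003], 0.94), ([0.514, -0.011, 0.054], 0.83), ([0.682, 0.114, 0.0], 0.83), ([0.591, -0.136, 0.0], 0.77)]
  box [([0.598, -0.136, 0.036], 0.91), ([0.641, 0.015, 0.035], 0.9), ([0.514, -0.006, 0.058], 0.71), ([0.686, 0.121, 0.049], 0.65)]
square_cup [([0.542, 0.124, 0.056], 0.74)]
  box [([0.54, 0.123, 0.098], 0.73)]
memo_pocket [([0.565, 0.249, 0.052], 0.68)]
  box [([0.553, 0.257, 0.122], 0.8)]
pan [([0.526, -0.332, 0.045], 0.59)]
```

View pics/scene0.png

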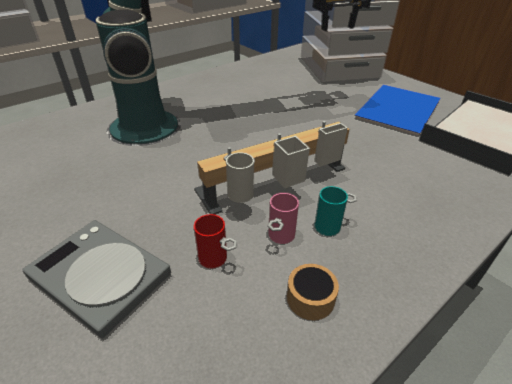

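View pics/top0.png

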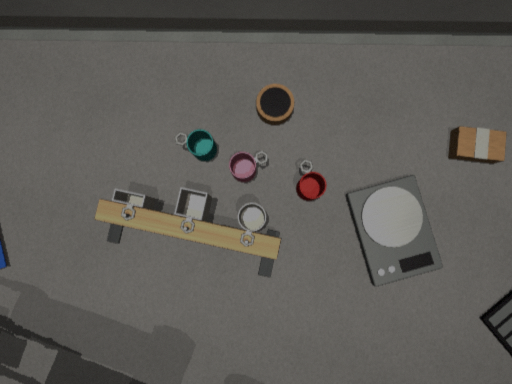

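In the scene view the hanging white cups are at (240,178), (290,162) and (331,145). Red, pink and turquoise look-alikes stand at (211,241), (283,218) and (331,211). The white round one at scene (240,178) / top (253,217) fits: it is white, round, and hangs on the beam. I'll confirm it in a crop and refine its pose.

```bash
cat > h.py <<'E'
from bench import *
import cv2, numpy as np
def ray(d,u,v):
    f=192/np.tan(np.radians(d['fov_y']/2)); V=np.array(d['view'])
    c=np.array([(u-d['cx'])/f,-(v-d['cy'])/f,-1]); R=V[:3,:3]
    return -R.T@V[:3,3], R.T@c
def atz(d,u,v,z):
    o,r=ray(d,u,v); return o+r*(z-o[2])/r[2]
def proj(d,p):
    f=192/np.tan(np.radians(d['fov_y']/2)); V=np.array(d['view'])
    c=V[:3,:3]@np.array(p)+V[:3,3]; return (d['cx']+f*c[0]/-c[2], d['cy']-f*c[1]/-c[2])
E
python3 - <<'E'
from h import *
import bench
print([n for n in dir(bench) if not n.startswith('__')], getattr(bench,'tcp_to_tips',None))
d=snapshot('top'); im=np.array(d['pixels']).copy()
ds=snapshot('scene'); ims=np.array(ds['pixels']).copy()
big=cv2.resize(im[170:275,80:300],None,fx=3.5,fy=3.5,interpolation=cv2.INTER_CUBIC)
bs=cv2.resize(ims[120:220,180:370],None,fx=4,fy=4,interpolation=cv2.INTER_CUBIC)
cv2.imwrite('pics/topcrop.png',big);cv2.imwrite('pics/scenecrop.png',bs)
# beam: orange wood mask
hsv=cv2.cvtColor(im,cv2.COLOR_BGR2HSV); m=cv2.inRange(hsv,(10,80,80),(28,255,255)); m[:190]=0; m[260:]=0; m[:,:90]=0; m[:,290:]=0
pts=np.argwhere(m)[:,::-1].astype(np.float32); r=cv2.minAreaRect(pts); print(r)
print([np.round(atz(d,*p,0.12),3).tolist() for p in cv2.boxPoints(r)])
E
```

```text
['IKError', 'boxes_of', 'finish_job', 'outline_of', 'pinpoint', 'sense', 'snapshot', 'tcp_to_tips'] 0.008
((187.39088439941406, 228.49600219726562), (186.265625, 22.13076400756836), 12.407418251037598)
[[0.506, 0.331, 0.12], [0.553, 0.323, 0.12], [0.474, -0.069, 0.12], [0.429, -0.059, 0.12]]
```

Run:
```python
from h import *
for c in('top','scene'):
    d=snapshot(c)
    for r in outline_of(c,'round_cup'):
        m=r['mask']; v,u=np.nonzero(m); print(c,round(r['score'],2),u.mean(),v.mean(),u.min(),u.max(),v.min(),v.max())
    print(c,'pan')
    for r in outline_of(c,'pan'):
        m=r['mask']; v,u=np.nonzero(m);cs,_=cv2.findContours(m.astype(np.uint8),0,1); e=cv2.fitEllipse(max(cs,key=len)); print(round(r['score'],2),e,atz(d,*e[0],.044))
    # pan via brightness
```

```text
top 0.97 310.35911602209944 185.01381215469613 296 326 163 200
top 0.95 201.6129943502825 145.4364406779661 185 216 130 161
top 0.89 250.93808882907132 220.19380888290712 238 265 203 246
top 0.68 244.6594301221167 165.65535956580732 229 267 152 182
top pan
0.64 ((393.7496337890625, 230.7722930908203), (82.30699920654297, 115.62199401855469), 160.67662048339844) [ 0.49269523 -0.33098832  0.044     ]
scene 0.93 282.7267441860465 217.60828488372093 268 298 192 243
scene 0.82 239.2807843137255 176.64235294117648 224 253 152 202
scene 0.75 211.3503465658475 240.55072463768116 193 236 214 268
scene 0.69 330.4255485893417 210.43103448275863 314 355 186 235
scene pan
0.78 ((97.3621597290039, 276.7052917480469), (99.95187377929688, 129.4058074951172), 94.5750961303711) [ 0.5271526  -0.34477338  0.044     ]
```

View pics/topcrop.png

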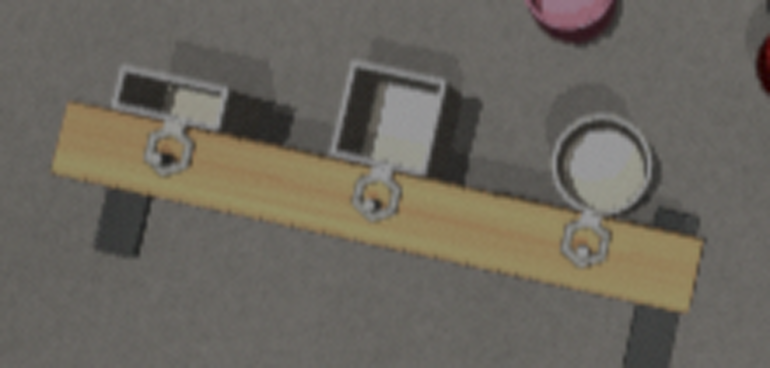

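View pics/scenecrop.png

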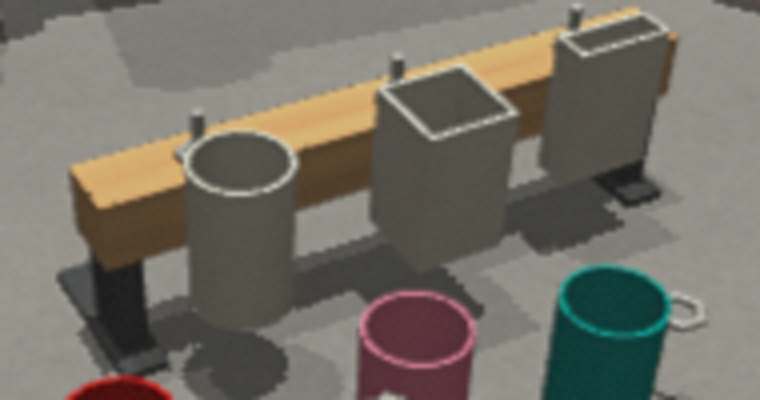

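The crop confirms it: the white round cup (rim centre about (252,217) in top) hangs by its eye on the right-most peg. Next I compute the rim centre and the pan centre.

Run:
```python
from h import *
d=snapshot('top'); ds=snapshot('scene')
print('rim',atz(d,252.,216.9,.147),atz(ds,240.2,160.7,.147))
for D,x0,x1,y0,y1 in((d,345,445,170,290),(ds,20,175,215,330)):
    im=np.array(D['pixels']); g=cv2.cvtColor(im,cv2.COLOR_BGR2GRAY); m=np.zeros_like(g); m[y0:y1,x0:x1]=(g[y0:y1,x0:x1]>130)
    cs,_=cv2.findContours(m,0,1); c=max(cs,key=cv2.contourArea); e=cv2.fitEllipse(cv2.convexHull(c)); print(e,atz(D,*e[0],.044),cv2.contourArea(c))
    a=[atz(D,*p[0],.044)[:2] for p in cv2.convexHull(c)]; print(cv2.minEnclosingCircle(np.array(a,np.float32)))
s=sense(); print(s['time'])
from scipy.spatial.transform import Rotation as R
M=R.from_quat(s['eef_rot']).as_matrix(); print(M.round(3))
for yaw in(11.2,): # desired tool y
    a=np.radians(yaw); y=np.array([np.sin(a),np.cos(a),0]); z=np.array([0,0,-1]); T=np.c_[np.cross(y,z),y,z]
    print('turn deg',np.degrees(R.from_matrix(M.T@T).as_rotvec()))
    for p in ([.505,-.0105,.20],): print('shift m (tool)',M.T@(np.array(p)-s['eef_pos']))
```

```text
rim [ 0.51663018 -0.00737559  0.147     ] [ 0.51765173 -0.00666983  0.147     ]
((391.93902587890625, 216.4326171875), (58.93768310546875, 60.24098587036133), 132.4656219482422) [ 0.52543253 -0.32712635  0.044     ] 2716.0
((0.525974452495575, -0.32686758041381836), 0.06879488378763199)Traceback (most recent call last):
  File "<stdin>", line 6, in <module>
cv2.error: OpenCV(4.12.0) /io/opencv/modules/imgproc/src/shapedescr.cpp:361: error: (-201:Incorrect size of input array) There should be at least 5 points to fit the ellipse in function 'fitEllipseNoDirect'
```

```bash
cat >> h.py <<'E'
from scipy.spatial.transform import Rotation as Rt
def goal(p,yaw=None):
    s=sense(); M=Rt.from_quat(s['eef_rot']).as_matrix()
    print('t',round(s['time'],2),'tcp',s['eef_pos'].round(4),'w',round(s['width'],4),'F',np.round(s['wrist_force'],1),'q',np.round(s['joint_positions'],2))
    print('shift mm',(1000*M.T@(np.array(p)-s['eef_pos'])).round(1),'units',(M.T@(np.array(p)-s['eef_pos'])/.06).round(3))
    if yaw is not None:
        a=np.radians(yaw); y=np.array([np.sin(a),np.cos(a),0]); z=np.array([0,0,-1.]); T=np.c_[np.cross(y,z),y,z]
        print('turn deg',np.degrees(Rt.from_matrix(M.T@T).as_rotvec()).round(2))
E
python3 -c "
from h import *
goal([.515,-.007,.21],11.2)"
```

```text
t 1.3 tcp [0.2199 0.6382 0.2467] w 0.0886 F [-1.3  0.4 -0.8] q [ 1.2   0.26  1.6   0.    1.27 -0.04]
shift mm [-489.2 -513.8   36.7] units [-8.154 -8.564  0.612]
turn deg [ 0.   -0.   -7.81]
```

Call:
{"method": "servo_tool", "body": {
  "targets": [
    [-0.4,-0.42,0,0,0,0,1],
    [-0.62,-0.65,0,0,0,0,1],
    [-0.7,-0.735,0,0,0,0,1],
    [-0.7,-0.735,0,0,0,0,1],
    [-0.7,-0.735,0,0,0,0,1],
    [-0.7,-0.735,0,0,0,0,1],
    [-0.7,-0.735,0,0,0,0,1],
    [-0.7,-0.735,0,0,0,0,1],
    [-0.7,-0.735,0,0,0,0,1],
    [-0.7,-0.735,0,0,0,0,1],
    [-0.7,-0.735,0,0,0,0,1],
    [-0.4,-0.42,0,0,0,-0.8,1]
  ]
}}

```text
time: 2.8
eef_pos: [0.5003, 0.0248, 0.2471]
eef_rot: [0.131, 0.991, -0.0, 0.001]
wrist_force: [0.3, -0.5, -0.5]
width: 0.0883
```

```bash
python3 -c "
from h import *
goal([.515,-.007,.21],11.2)"
```

```text
t 2.8 tcp [0.5003 0.0248 0.2471] w 0.0883 F [ 0.3 -0.5 -0.5] q [ 0.   -0.07  1.97 -0.    1.24 -1.31]
shift mm [-22.4 -26.9  37.1] units [-0.374 -0.449  0.618]
turn deg [-0.01  0.06 -3.85]
```

Call:
{"method": "servo_tool", "body": {
  "targets": [
    [-0.37,-0.45,0,0,0,0,1],
    [0,0,0.3,0,0,-0.77,1],
    [0,0,0.3,0,0,0,1],
    [0,0,0,0,0,0,1]
  ]
}}

```text
time: 3.3
eef_pos: [0.5122, -0.004, 0.2086]
eef_rot: [0.098, 0.995, -0.0, -0.002]
wrist_force: [0.4, -0.6, 0.4]
width: 0.0878
```

Run:
```python
from h import *
goal([.515,-.007,.108],11.2)
s=sense(); d=snapshot('wrist'); im=np.array(d['pixels'])
t=snapshot('top'); it=np.array(t['pixels'])
cv2.imwrite('pics/w1.png',im)
for r in pinpoint('wrist','round_cup'): print(r['at'],r['score'])
for r in boxes_of('wrist','round_cup'): print('box',r['at'],r['score'])
f=192/np.tan(np.radians(d['fov_y']/2)); T=np.eye(4);T[:3,:3]=Rt.from_quat(s['eef_rot']).as_matrix();T[:3,3]=s['eef_pos']
W=np.linalg.inv(T@np.array(d['T_tool_cam'])); d['view']=W
for p in([.515,-.007,.147],[.517,-.007,.147]): print(proj(d,p))
a=[proj(d,[.517+.0285*np.cos(q),-.007+.0285*np.sin(q),.147]) for q in np.linspace(0,6.28,40)]
for u,v in a: cv2.circle(im,(int(u),int(v)),1,(0,0,255),-1)
cv2.imwrite('pics/w1o.png',im)
cv2.imwrite('pics/t1.png',it)
```

```text
t 3.3 tcp [ 0.5122 -0.004   0.2086] w 0.0878 F [ 0.4 -0.6  0.4] q [-0.06 -0.01  1.99  0.    1.17 -1.43]
shift mm [ -3.8  -2.4 100.5] units [-0.063 -0.04   1.676]
turn deg [-0.03 -0.24  0.  ]
[0.5863, -0.1406, 0.0036] 0.88
[0.6324, 0.0163, 0.0015] 0.65
[0.5176, -0.0074, 0.0546] 0.62
box [0.6121, 0.0143, 0.0756] 0.96
box [0.6019, -0.1146, 0.0763] 0.82
box [0.7019, 0.0933, 0.0788] 0.79
box [0.5451, 0.1268, 0.1283] 0.74
box [0.5279, -0.0076, 0.1228] 0.62
(np.float64(249.85868287593476), np.float64(218.51845381706372))
(np.float64(250.371454353519), np.float64(220.94549328849064))
```

View pics/w1o.png

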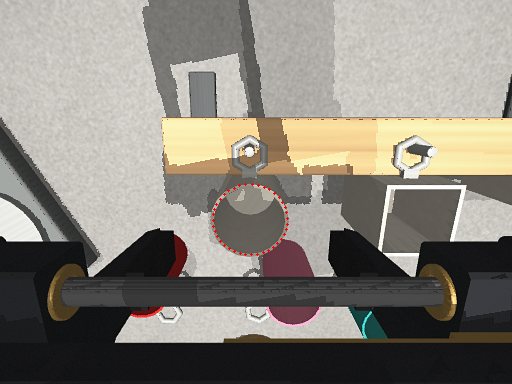

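The overlay (red ring at (250,220)) sits on the cup's rim, and the jaws line up with the beam. I'll centre and descend.

Call:
{"method": "servo_tool", "body": {
  "targets": [
    [-0.08,-0.04,0.2,0,0,0,1],
    [0,0,0.5,0,0,0,1],
    [0,0,0.5,0,0,0,1],
    [0,0,0.35,0,0,0,1],
    [0,0,0.12,0,0,0,1],
    [0,0,0,0,0,0,1]
  ]
}}

```text
time: 4.25
eef_pos: [0.518, -0.0076, 0.1102]
eef_rot: [0.097, 0.995, -0.0, -0.0]
wrist_force: [0.4, -0.4, 1.5]
width: 0.0882
```

Run:
```python
from h import *
goal([.516,-.007,.108],11.2)
d=snapshot('scene'); cv2.imwrite('pics/s2.png',cv2.resize(np.array(d['pixels'])[80:240,150:380],None,fx=3.3,fy=3.3))
```

```text
t 4.25 tcp [ 0.518  -0.0076  0.1102] w 0.0882 F [ 0.4 -0.4  1.5] q [-0.06  0.1   2.07 -0.    0.98 -1.44]
shift mm [2.1 0.2 2.2] units [0.035 0.004 0.037]
turn deg [-0.01 -0.04  0.04]
```

View pics/s2.png

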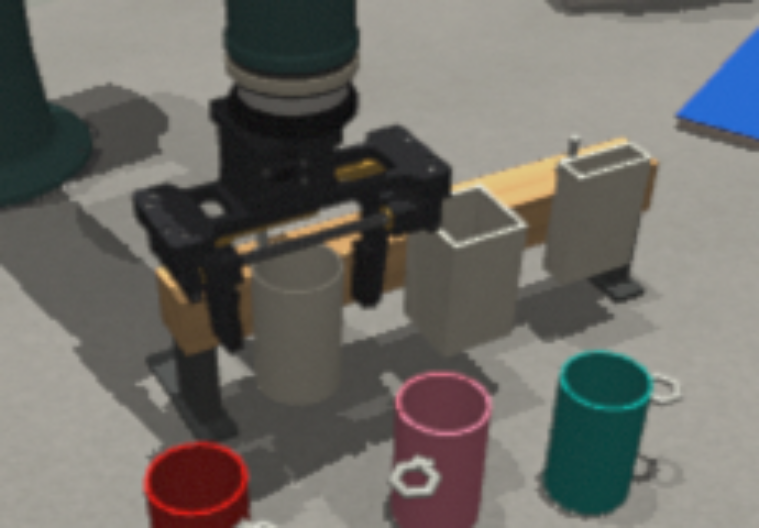

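Call:
{"method": "servo_tool", "body": {
  "newtons": 18,
  "targets": [
    [0.03,0,0,0,0,0,0],
    [0,0,0,0,0,0,0],
    [0,0,0,0,0,0,0],
    [0,0,0,0,0,0,0],
    [0,0,0,0,0,0,0]
  ]
}}

```text
time: 4.92
eef_pos: [0.5168, -0.0071, 0.111]
eef_rot: [0.097, 0.995, 0.0, 0.0]
wrist_force: [-1.0, 0.5, 4.2]
width: 0.0609
```

Call:
{"method": "servo_tool", "body": {
  "targets": [
    [0,0,-0.1,0,0,0,0],
    [0,0,-0.15,0,0,0,0],
    [0,0,-0.2,0,0,0,0],
    [0,0,-0.25,0,0,0,0],
    [0,0,-0.25,0,0,0,0],
    [0,0,-0.25,0,0,0,0],
    [0,0,-0.2,0,0,0,0],
    [0,0,0,0,0,0,0]
  ]
}}

```text
time: 5.92
eef_pos: [0.5171, -0.0073, 0.1961]
eef_rot: [0.097, 0.995, 0.0, 0.001]
wrist_force: [0.1, -0.2, -1.7]
width: 0.0606
```

Run:
```python
from h import *
goal([.526,-.327,.19],11.2)
d=snapshot('scene'); cv2.imwrite('pics/s3.png',cv2.resize(np.array(d['pixels'])[80:240,150:380],None,fx=3.3,fy=3.3))
```

```text
t 5.92 tcp [ 0.5171 -0.0073  0.1961] w 0.0606 F [ 0.1 -0.2 -1.7] q [-0.06  0.    2.    0.    1.14 -1.44]
shift mm [ -70.6 -312.     6.1] units [-1.176 -5.2    0.102]
turn deg [0.02 0.14 0.04]
```

View pics/s3.png

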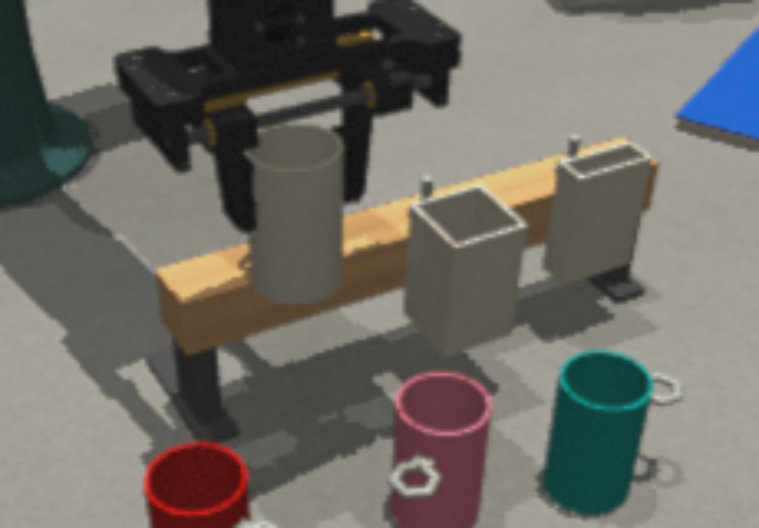

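The cup is off its peg, upright between the pads, and the other two still hang. Moving over to the pan.

Call:
{"method": "servo_tool", "body": {
  "targets": [
    [-0.05,-0.2,0,0,0,0,0],
    [-0.1,-0.45,0,0,0,0,0],
    [-0.14,-0.6,0,0,0,0,0],
    [-0.14,-0.6,0,0,0,0,0],
    [-0.14,-0.6,0,0,0,0,0],
    [-0.14,-0.6,0,0,0,0,0],
    [-0.14,-0.6,0,0,0,0,0],
    [-0.14,-0.6,0,0,0,0,0],
    [-0.1,-0.5,0,0,0,0,0],
    [-0.07,-0.3,0,0,0,0,0],
    [-0.02,-0.15,0,0,0,0,0],
    [0,0,0,0,0,0,0]
  ]
}}

```text
time: 7.48
eef_pos: [0.5252, -0.327, 0.1941]
eef_rot: [0.097, 0.995, 0.0, -0.0]
wrist_force: [-0.7, 0.3, -1.7]
width: 0.0606
```

Run:
```python
from h import *
goal([.526,-.327,.103],11.2)
d=snapshot('scene'); cv2.imwrite('pics/s4.png',cv2.resize(np.array(d['pixels'])[130:340,10:290],None,fx=2.8,fy=2.8))
for r in pinpoint('scene','round_cup'): print(r['at'],r['score'])
```

```text
t 7.47 tcp [ 0.5252 -0.327   0.1941] w 0.0606 F [-0.7  0.3 -1.7] q [-0.6   0.2   1.79  0.    1.16 -1.97]
shift mm [-0.9  0.1 91.1] units [-0.015  0.002  1.519]
turn deg [ 0.03 -0.04  0.01]
[0.5884, -0.1381, -0.0044] 0.85
[0.6818, 0.1089, -0.002] 0.62
```

View pics/s4.png

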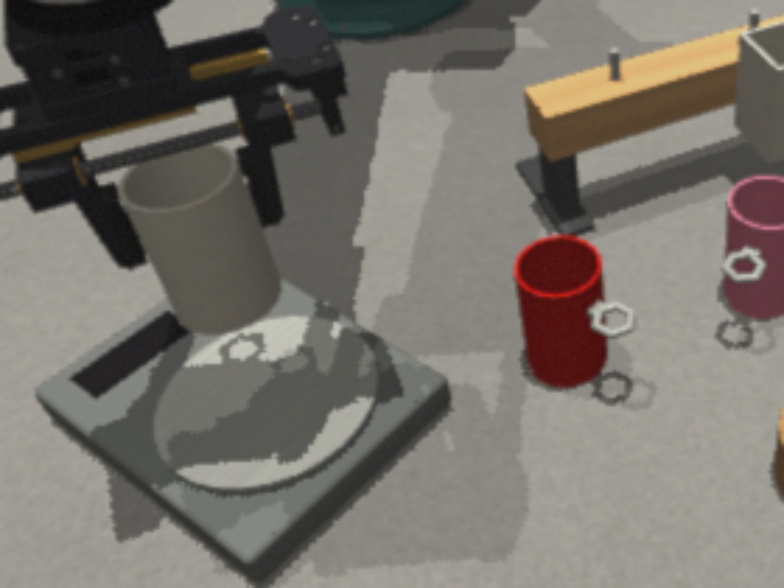

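Call:
{"method": "servo_tool", "body": {
  "targets": [
    [0,0,0.15,0,0,0,0],
    [0,0,0.3,0,0,0,0],
    [0,0,0.35,0,0,0,0],
    [0,0,0.3,0,0,0,0],
    [0,0,0.15,0,0,0,0],
    [0,0,0.1,0,0,0,0],
    [0,0,0.03,0,0,0,0],
    [0,0,0,0,0,0,0]
  ]
}}

```text
time: 8.57
eef_pos: [0.5257, -0.3273, 0.1122]
eef_rot: [0.097, 0.995, -0.0, 0.0]
wrist_force: [-0.4, -0.4, -1.2]
width: 0.0601
```

Call:
{"method": "servo_tool", "body": {
  "targets": [
    [0,0,0.04,0,0,0,0],
    [0,0,0.03,0,0,0,0],
    [0,0,0,0,0,0,0]
  ]
}}

```text
time: 8.95
eef_pos: [0.5253, -0.327, 0.1074]
eef_rot: [0.097, 0.995, 0.0, -0.0]
wrist_force: [0.2, 0.1, -0.4]
width: 0.0603
```

Call:
{"method": "servo_tool", "body": {
  "targets": [
    [0,0,0.02,0,0,0,0],
    [0,0,0.02,0,0,0,0],
    [0,0,0,0,0,0,0]
  ]
}}

```text
time: 9.32
eef_pos: [0.5253, -0.327, 0.1049]
eef_rot: [0.097, 0.995, 0.0, -0.0]
wrist_force: [0.6, -0.5, -2.0]
width: 0.0603
```

Run:
```python
from h import *
goal([.526,-.327,.103],11.2)
d=snapshot('scene'); cv2.imwrite('pics/s5.png',cv2.resize(np.array(d['pixels'])[160:340,10:200],None,fx=3.2,fy=3.2))
```

```text
t 9.32 tcp [ 0.5253 -0.327   0.1049] w 0.0603 F [ 0.6 -0.5 -2. ] q [-0.6   0.28  1.86  0.    1.   -1.97]
shift mm [-0.7  0.1  1.9] units [-0.012  0.002  0.032]
turn deg [ 0.01 -0.02  0.04]
```

View pics/s5.png

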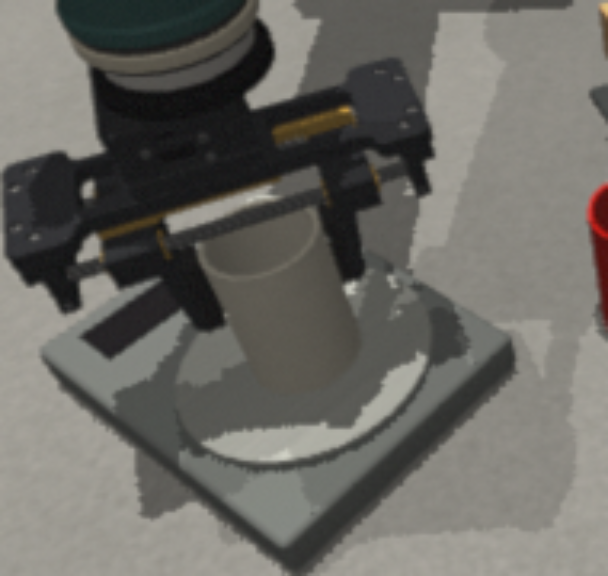

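The cup is over the pan's middle, with its base about 2 mm above it. I'll creep down until contact shows.

Call:
{"method": "servo_tool", "body": {
  "targets": [
    [0,0,0.02,0,0,0,0],
    [0,0,0.015,0,0,0,0],
    [0,0,0,0,0,0,0]
  ]
}}

```text
time: 9.75
eef_pos: [0.5257, -0.3271, 0.1035]
eef_rot: [0.097, 0.995, -0.0, 0.0]
wrist_force: [-0.7, 1.2, 0.7]
width: 0.0604
```

Call:
{"method": "servo_tool", "body": {
  "targets": [
    [0,0,0.02,0,0,0,0],
    [0,0,0,0,0,0,0]
  ]
}}

```text
time: 10.0
eef_pos: [0.5259, -0.3272, 0.1033]
eef_rot: [0.097, 0.995, -0.0, 0.001]
wrist_force: [-1.3, 2.6, 6.5]
width: 0.0602
```

Contact (6.5 N upward). Releasing.

Call:
{"method": "servo_tool", "body": {
  "targets": [
    [0,0,0,0,0,0,0],
    [0,0,0,0,0,0,0.75],
    [0,0,0,0,0,0,0.85],
    [0,0,0,0,0,0,1],
    [0,0,0,0,0,0,1],
    [0,0,0,0,0,0,1]
  ]
}}

```text
time: 10.75
eef_pos: [0.5253, -0.3271, 0.1017]
eef_rot: [0.097, 0.995, 0.0, -0.0]
wrist_force: [0.5, 0.2, -0.5]
width: 0.0884
```

Run:
```python
from h import *
goal([.526,-.327,.25],11.2)
d=snapshot('scene'); cv2.imwrite('pics/s6.png',cv2.resize(np.array(d['pixels'])[160:340,10:200],None,fx=3.2,fy=3.2))
```

```text
t 10.75 tcp [ 0.5253 -0.3271  0.1017] w 0.0884 F [ 0.5  0.2 -0.5] q [-0.6   0.29  1.86 -0.    1.   -1.97]
shift mm [  -0.6    0.2 -148.3] units [-0.01   0.003 -2.472]
turn deg [ 0.   -0.01  0.04]
```

View pics/s6.png

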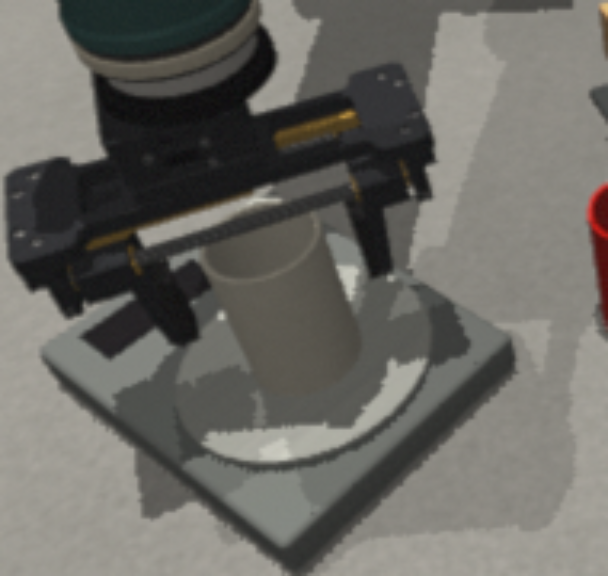

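The fingers are clear on both sides and the cup stands. Retreating straight up.

Call:
{"method": "servo_tool", "body": {
  "targets": [
    [0,0,-0.1,0,0,0,1],
    [0,0,-0.25,0,0,0,1],
    [0,0,-0.4,0,0,0,1],
    [0,0,-0.5,0,0,0,1],
    [0,0,-0.5,0,0,0,1],
    [0,0,-0.4,0,0,0,1],
    [0,0,-0.3,0,0,0,1],
    [0,0,0,0,0,0,1]
  ]
}}

```text
time: 11.8
eef_pos: [0.5264, -0.3277, 0.2514]
eef_rot: [0.097, 0.995, -0.001, 0.002]
wrist_force: [0.7, 0.6, 0.4]
width: 0.0881
```

Run:
```python
from h import *
goal([.526,-.327,.25],11.2)
d=snapshot('scene'); cv2.imwrite('pics/s7.png',np.array(d['pixels']))
for q in('round_cup','square_cup','memo_pocket','pan'):
    print(q,[(np.round(r['at'],3).tolist(),round(r['score'],2)) for r in pinpoint('scene',q)])
s=sense(); w=snapshot('wrist'); im=np.array(w['pixels'])
T=np.eye(4);T[:3,:3]=Rt.from_quat(s['eef_rot']).as_matrix();T[:3,3]=s['eef_pos']
w['view']=np.linalg.inv(T@np.array(w['T_tool_cam']))
for r,z,c,col in((.0285,.139,(.526,-.327),(0,0,255)),(.07,.044,(.526,-.327),(0,255,0))):
    for q in np.linspace(0,6.28,60):
        u,v=proj(w,[c[0]+r*np.cos(q),c[1]+r*np.sin(q),z]); cv2.circle(im,(int(u),int(v)),1,col,-1)
cv2.imwrite('pics/w7.png',im)
```

```text
t 11.8 tcp [ 0.5264 -0.3277  0.2514] w 0.0881 F [0.7 0.6 0.4] q [-0.6   0.16  1.73 -0.    1.26 -1.97]
shift mm [0.5 0.6 1.4] units [0.009 0.01  0.024]
turn deg [-0.1   0.23  0.04]
round_cup [([0.682, 0.11, -0.001], 0.9), ([0.524, -0.325, 0.047], 0.85), ([0.634, 0.016, -0.002], 0.69), ([0.588, -0.137, -0.002], 0.57)]
square_cup [([0.541, 0.121, 0.051], 0.9)]
memo_pocket [([0.564, 0.248, 0.054], 0.75)]
pan [([0.525, -0.325, 0.044], 0.91)]
```

View pics/s7.png

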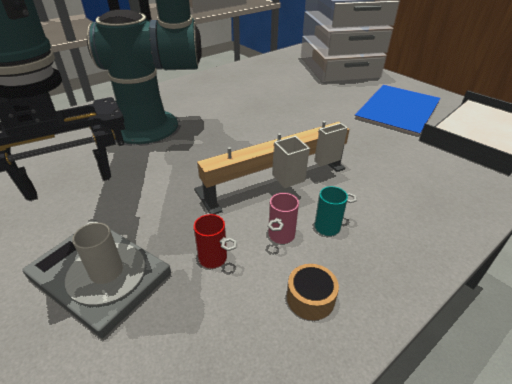

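View pics/w7.png

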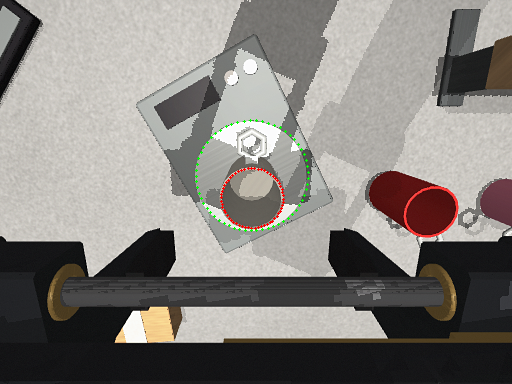

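The cup stands at scene (98,255). In the wrist view its rim at (252,198) falls on the ring predicted for an upright, centred cup. The square cup and pocket have not moved, and the gripper is clear.

```bash
python3 -c "
from bench import *
print(finish_job())"
```

```text
the job is handed in; nothing more can be done
None
```

The white round cup is off its peg and standing upright near the centre of the scale's pan. I handed the job in at about 12 s, well inside the 35 s limit. `finish_job()` reports no verdict, so these are my own checks before handing in.

- **Grasp and lift:** I gripped the cup from above at 18 N with the jaws along the beam, then lifted it straight up 85 mm.
- **Placing:** I lowered it onto the pan until the wrist force showed contact (6.5 N upward). Then I opened the fingers and backed straight up about 150 mm.
- **Cup position:** The network put the cup's base at (0.524, -0.325, 0.047) and the pan at (0.525, -0.325, 0.044). That is about 1 mm off centre. The 3 mm height difference is within the network's roughly 4 mm accuracy.
- **Upright:** In the wrist picture the rim falls on the ring predicted for an upright, centred cup.
- **Other items:** The square cup and memo pocket measured within about 2 mm of where they started, and the look-alikes were not touched. The gripper was open and clear, with a wrist force of about 1 N.

Two early network results disagreed with the rest. One outline query for the pan in the top view took in the whole scale, so I used a brightness fit of the pan instead. The scene-view "memo_pocket" query first landed on the square cup with a score of 0.2, and I ignored it. My brightness fit of the pan in the scene view also failed with an error, so the pan centre came from the top-view fit, which agreed with the network to about 5 mm.

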